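Close the tube gauge to its mark by rolling the thumbwheel

TASK

Roll the knurled wheel of the glass-tube gauge under a fingertip until the sliding jaw has closed the gap to the gauge mark, its small index point lined up with the point of the marker clip on the edge of the base, then take the finger away. Pick nothing up, move the jaw only by the wheel, never by touching the jaw itself, and leave the pail, jar, paddle and tweezers where they are.

Things in the scene. Friction and masses are not known exactly. Their poses are not given: they have to be found in the camera images.
- gauge: Tube gauge screwed flat to the bench: aluminium base 120 (x) x 280 (y) x 14 mm. Origin: centre of its underside; y along it, z up, +x towards the edge with the white scale and marker clip; yaw within 0.7 rad. From the -y end: fixed steel jaw (70 mm wide, 60 high, face at y = -100 mm), sliding jaw, and at y = +90 the wheel. The gap is between the two jaws.
- cheeks (a point): Centre, between the tops of the two grey cheeks that stand either side of the wheel, 60 mm above the bench. Cheeks 38 mm wide over all (gauge x), 56 mm long (y), fixed. A grey gear case beside them on the +x side reaches gauge x = 42 mm and is 50 mm high. Axes parallel to the gauge's.
- wheel: Knurled steel wheel, 64 mm diameter, 20 wide, upright, axle along gauge x. Origin: its centre, 50 mm above the bench. Frame turns with it about x, positive closes. Its top rolled towards the fixed jaw (gauge -y) closes the gap; the jaw moves half as far as the rim (16 mm per rad, 5.4 rad in all) and stays where left. The rim turns with 1 to 2 N.
- wheel_top (a point): Highest point of the wheel's rim, mid-width, 82 mm above the bench, fixed (it does not turn with the wheel); axes parallel to the gauge's. The wheel does not give when pressed: bearing down on it with about 3 to 10 N grips the knurling enough to roll it.
- jaw: Sliding jaw: brass block 70 (x) x 30 (y) mm, top 52 mm above the bench, closing face to gauge -y. Origin: in the closing face's plane, mid-width, at bench height; axes parallel to the gauge's. A steel rack (x = -36 to -26 mm, top 30 mm above the bench) runs from it in gauge +y past the wheel. Moves towards gauge -y to close. Not to be touched.
- index (a point): Tip of the small dark index point on the +x side of the sliding jaw, in the plane of its closing face, 18.5 mm above the bench. A flat triangle 12 mm wide and 6 mm long, pointing to gauge +x. Moves with the jaw.
- mark (a point): Tip of the marker clip's point (same triangle, pointing to gauge -x), 18.5 mm above the bench. The clip is small dark steel with a brass screw head, fixed on the base's +x edge, 22 to 55 mm from the fixed jaw's face. Axes parallel to the gauge's. Right when index and mark meet tip to tip: same gauge y, 2 mm apart in x. At the start the index is 23 to 68 mm to the +y side.
- pail: Loose steel pail of glass rods, 84 mm wide, pail 100 mm and rods to 205 mm high, off the fixed-jaw end of the gauge. Origin: centre of its underside. Leave it alone.
- jar: Loose glass jar with a steel cap, 48 mm wide, 60 mm high, on the gauge's -x side. Origin: centre of its underside. Leave it alone.
- paddle: Loose graphite paddle with wooden handle, 200 mm long, lying flat, up to 18 mm high, on the gauge's +x side. Origin: underside, where the handle meets the ferrule. Leave it alone.
- tweezers: Loose steel tweezers, 135 mm long, lying, 8 mm high, on the gauge's -x side near the wheel. Origin: underside, middle of the length. Leave it alone.

How it is judged:
On the way:
1. a fingertip bears on the wheel while the jaw is already closing (at least 5 mm from where it began) (contact force between the fingers and wheel above 0.5 N and distance of jaw from where it was at the start of the episode above 0.005 m), for 0.1 s.
At the end, for the whole second after the job is handed in: The jaw's index point is within 3 mm of the marker clip's point along the gauge, and jaw and wheel are at rest (y of index in the frame of mark between -0.003 and 0.003 m and linear speed of jaw below 0.003 m/s and angular speed of wheel below 0.2 rad/s); the robot touches nothing.
It fails at once if the robot touches the sliding jaw or its rack (over 1 N) (contact force between any of the fingers, the arm and jaw above 1 N).
It fails at once if the rod pail is lifted or shifted by more than 20 mm, or tipped (distance of pail from where it was at the start of the episode above 0.02 m or angle between pail's own z axis and vertical above 0.35 rad).
It fails at once if the jar is lifted or shifted by more than 20 mm, or tipped (distance of jar from where it was at the start of the episode above 0.02 m or angle between jar's own z axis and vertical above 0.35 rad).
It fails at once if the graphite paddle is lifted or shifted by more than 20 mm, or tipped (distance of paddle from where it was at the start of the episode above 0.02 m or angle between paddle's own z axis and vertical above 0.35 rad).
It fails at once if the tweezers is lifted or shifted by more than 20 mm, or tipped (distance of tweezers from where it was at the start of the episode above 0.02 m or angle between tweezers's own z axis and vertical above 0.35 rad).
It also fails if it takes over 51 s, if anything falls off the work surface, if the arm or the gripper's body presses on something with over 40 N, if the wrist force passes 120 N, or if a joint passes its speed limit or range.

ROBOT

A 7-joint arm with a two-finger parallel gripper is mounted at the origin on the work surface. World frame = base frame: x ahead of the robot, y to its left, z up, the work surface at z = 0. Lengths are in m, angles in rad, forces in N, time in s.
With the tool pointing down it reaches from about 0.425 to 0.925 m from the base axis. Payload 6.8 kg.
Tool frame: the origin (TCP) lies on the mounting face of the last link; the fingertips stand 173 mm ahead of it and the grasp point (between the pads) lies 155 mm ahead of it; y points along the fingers, x is the direction in which the jaws open and shut, and the axes are right-handed (so a half turn about y gives the same grasp; the last joint's range is limited). The gripper opens to 85 mm and grips with 20 to 120 N. Pads are 22 mm wide; open, the fingers measure 114 mm over their backs; the gripper's body (76 mm by 85 mm) begins 54 mm behind the grasp point. The pads swing forward as they close: fully open they stand 13 mm farther back than shut.
Start: joints at [-1.249, 0.477, 0.022, 1.555, -0.011, 1.109, -0.083], TCP at [0.281, 0.614, 0.405] pointing down, gripper open.
Joint ranges: [-2.96, 2.96], [-0.34, 2.1], [-1.41, 1.46], [0.24, 2.44], [-1.37, 4.51], [0.17, 1.92], [-2.96, 2.96]. Speed limits (rad/s): [2.39, 2.39, 3.14, 3.14, 3.14, 3.14, 3.14].

INTERFACE

Orientations are given as a rotation vector (axis times angle).
In Python, from bench import r gives the robot as it stands.
- The arm moves only by the tool step_arm, never from a script. Its arguments are lists of equal length, an entry for each row: "xyz": the shift along the tool's x, y, z scaled (see below), a list of three; "rotation": the turn, a rotation vector about the tool's x, y, z scaled (see below), a list of three. A call has 1 to 20 rows; each row is the pose to reach, as a shift and turn from the pose measured when the call began, along the tool's axes at that moment; what a row does not reach only later rows make up. The controller multiplies each number of a shift by 30 cm and each number of a turn by 90 degrees. A row lasts 1/8 s, in which the tool goes at most 62.5 mm and 10.7 degrees, less where a joint would pass 70% of its speed; a pose out of reach is approached as far as the arm can. A call with a number of a shift or a turn outside -1 to 1 is refused whole. A call with a gripper value outside its range is refused whole. "grip" is the closure, from 0 (fully open) to 1 (shut), set as the call begins (left out, the last holds). The fingers move at their own pace and stop on an object; "force" is the grip in N (left out, the last holds). Time passes only in rows, so rows that repeat a pose let the fingers close. It gives the time, the measured TCP pose, the force and the opening at its end, in the units of the state.
- r.get_obs(): the state, without advancing time (a new reading comes with each control period).
- r.grab_frame(name): name is "scene" or "top" or "wrist"; returns a dict with "pixels" (384x512x3 uint8, red, green, blue), "fx", "fy", "cx", "cy" (pixels), "position" and "attitude" of the camera in the world; the wrist camera has in their place "mount" (4x4, takes a point from camera to tool coordinates, whose origin is the TCP and whose axes are the tool frame's). Camera axes: x right, y down, z forward; pixel columns grow to the right and rows downward; lengths in m; the calibration is good to about 2 mm. A picture is of the moment at which its call begins: read the wrist's pose just before it. There is no depth.
- r.hand_in(): hands the job in, once; it reports no verdict.
The state is a dict: "clock": time; "joints": joint angles; "qvel": joint speeds; "tau": joint torques, N m; "tcp_pos": TCP position; "orientation": TCP orientation; "contact_force": force on the tool from outside, world axes, zero at the start; "moment": the same for the moment, N m; "grip_width": finger opening in m.
Only numpy, scipy, OpenCV 4.12 (cv2) and the standard library are available. Lean on these libraries where they do the work, as an engineer would, in place of code of your own. Each camera call takes 0.05 s, during which the arm holds its last target.

## Working session

There is one attempt and no reset: what is moved stays moved. The work goes in short steps, Python scripts to look and compute and a tool call to move; the robot and the scene stay as the last step left them, time stands still between calls to the robot, and variables do not carry over. Pictures are saved under pics/ and viewed, and the job is handed in when it is done.

Besides the shell and the picture viewer there is one more tool, called after "Call:" by a JSON object that holds its "fn" and its "kwargs", one argument or row to a line. step_arm: Moves the arm, as the interface text tells. Its arguments: {"type":"object","properties":{"xyz":{"type":"array"},"rotation":{"type":"array"},"grip":{"type":"number"},"force":{"type":"number"}},"required":["xyz","rotation"]}

```bash
mkdir -p pics; cat > h.py <<'E'
from bench import r
import numpy as np, cv2
from scipy.spatial.transform import Rotation as R
def snap(name,fn):
    o=r.get_obs(); f=r.grab_frame(name)
    cv2.imwrite('pics/'+fn,cv2.cvtColor(f['pixels'],cv2.COLOR_RGB2BGR)); return o,f
E
python3 - <<'E'
from h import *
print(r.get_obs())
import pickle
for n in ['scene','top','wrist']:
    o,f=snap(n,n+'0.png'); print({k:v for k,v in f.items() if k!='pixels'})
    pickle.dump((o,f),open(n+'0.pkl','wb'))
E
```

```text
{'clock': 0.0, 'joints': array([-1.24910096,  0.47778167,  0.02237895,  1.55646756, -0.01146124,
        1.10927689, -0.0831051 ]), 'qvel': array([-0.00134798,  0.00037173,  0.00129147, -0.00026713,  0.0010761 ,
        0.00043729,  0.00015905]), 'tau': array([-3.75887266e-04, -5.96450686e+01,  1.60778034e+00, -2.81188899e+01,
        1.24174193e-02,  9.42336774e-03, -1.88299475e-05]), 'tcp_pos': array([0.28116258, 0.61334761, 0.40373176]), 'orientation': array([-1.3835572 , -0.88604036,  0.88835767]), 'contact_force': array([ 0.64738347,  0.26920183, -0.67263731]), 'moment': array([-0.08004147,  0.00303736,  0.01727402]), 'grip_width': 0.0856448216067392}
{'fx': 466.80950034338946, 'fy': 466.80950034338946, 'cx': 256.20128754126125, 'cy': 195.69584046034754, 'position': array([1.00336004, 0.43694651, 0.77165622]), 'attitude': array([-1.02269183, -2.49463998,  0.97914056])}
{'fx': 347.0515032492121, 'fy': 347.0515032492121, 'cx': 258.90437678314254, 'cy': 191.4549676949427, 'position': array([ 0.42167797, -0.03593931,  0.75480903]), 'attitude': array([-2.11158171,  2.10582455, -0.18983565])}
{'fx': 320.8759340059973, 'fy': 320.8759340059973, 'cx': 255.32085039155723, 'cy': 191.51289392503529, 'mount': array([[ 9.99998675e-01, -8.20524113e-04,  1.40596277e-03,
        -8.54935174e-04],
       [-1.57146722e-03, -2.61181108e-01,  9.65288537e-01,
         2.95304827e-02],
       [-4.24831607e-04, -9.65289467e-01, -2.61182051e-01,
         6.64619696e-02],
       [ 0.00000000e+00,  0.00000000e+00,  0.00000000e+00,
         1.00000000e+00]])}
```

View pics/scene0.png

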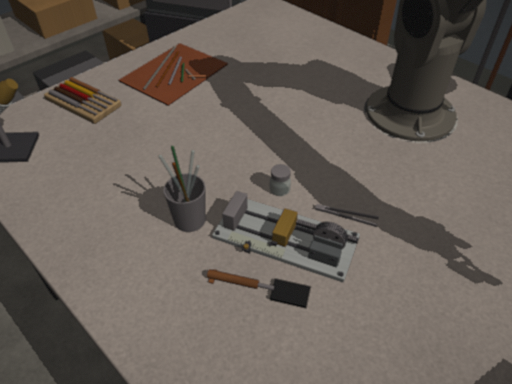

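View pics/top0.png

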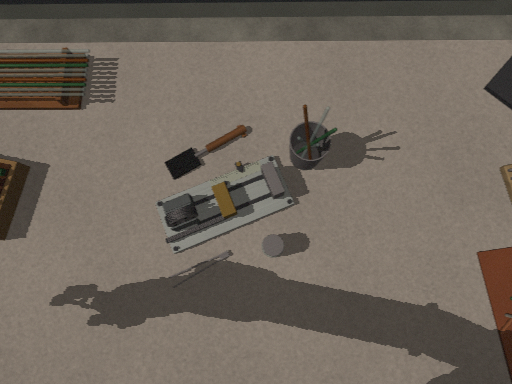

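View pics/wrist0.png

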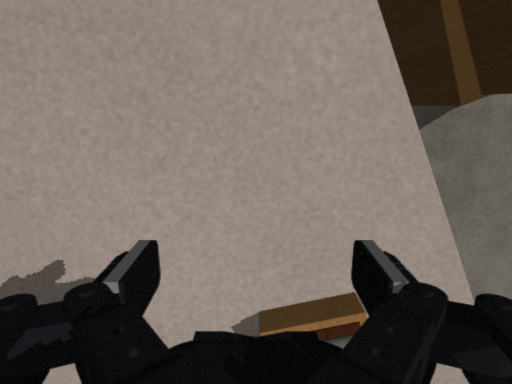

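```bash
python3 - <<'E'
from h import *
o=r.get_obs();print(R.from_rotvec(o['orientation']).as_matrix().round(3))
for n in ['scene','top']:
  f=cv2.imread(f'pics/{n}0.png')
E
```

```text
[[ 0.417 -0.    -0.909]
 [ 0.909 -0.001  0.417]
 [-0.001 -1.    -0.   ]]
```

```bash
python3 - <<'E'
import cv2,numpy as np
a=cv2.imread('pics/top0.png')[145:260,145:305]; a=cv2.resize(a,None,fx=5,fy=5,interpolation=cv2.INTER_CUBIC); a=cv2.convertScaleAbs(a,alpha=1.5)
cv2.imwrite('pics/topz.png',a)
a=cv2.imread('pics/scene0.png')[180:285,200:370]; a=cv2.resize(a,None,fx=4.5,fy=4.5,interpolation=cv2.INTER_CUBIC); a=cv2.convertScaleAbs(a,alpha=1.5)
cv2.imwrite('pics/scenez.png',a)
E
```

```text
(no output)
```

View pics/topz.png

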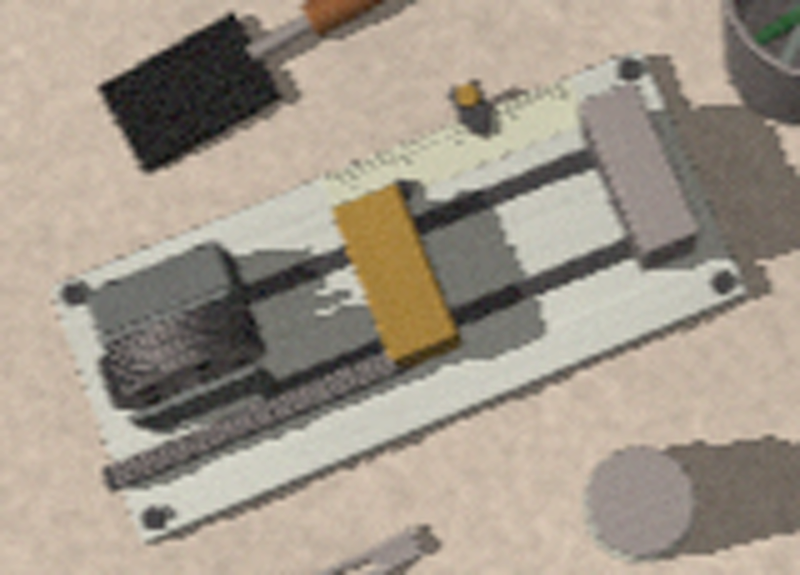

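View pics/scenez.png

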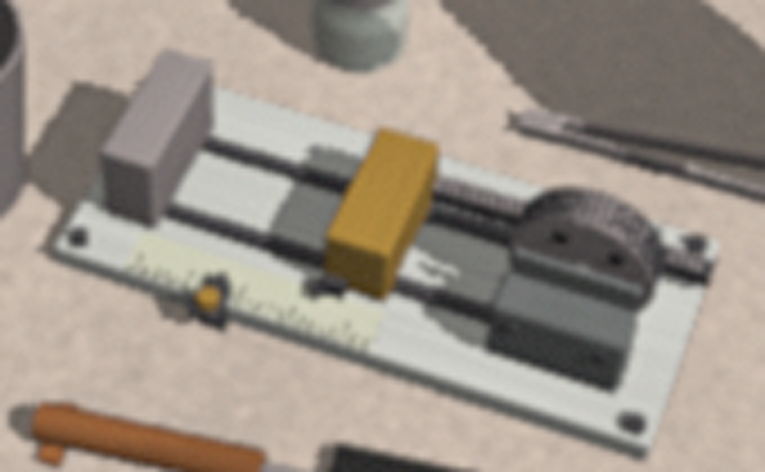

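```bash
cat > fit.py <<'E'
from h import *
import pickle
from scipy.optimize import least_squares
F={n:pickle.load(open(n+'0.pkl','rb'))[1] for n in('scene','top')}
def proj(f,p):
    c=R.from_rotvec(f['attitude']).inv().apply(np.atleast_2d(p)-f['position'])
    return np.c_[f['fx']*c[:,0]/c[:,2]+f['cx'],f['fy']*c[:,1]/c[:,2]+f['cy']]
def tz(p): return (np.array(p)+.5)/5-.5+[145,145]
def sz(p): return (np.array(p)+.5)/4.5-.5+[200,180]
C=np.array([[.06,-.14,.014],[-.06,-.14,.014],[-.06,.14,.014],[.06,.14,.014]])
obs={'top':tz([(640,58),(745,290),(145,540),(58,297)]),'scene':sz([(52,243),(212,85),(718,245),(645,448)])}
jt={'top':tz([(400,183),(458,338)]),'scene':sz([(328,238),(375,128)])}
mk={'top':tz([(490,132)]),'scene':sz([(222,275)])}
def world(q,P): 
    c,s=np.cos(q[2]),np.sin(q[2]); P=np.atleast_2d(P)
    return np.c_[q[0]+c*P[:,0]-s*P[:,1],q[1]+s*P[:,0]+c*P[:,1],P[:,2]]
def res(q,names=('top','scene')):
    e=[]
    for n in names:
        e.append(proj(F[n],world(q,C))-obs[n])
        e.append(proj(F[n],world(q,[[.035,q[3],.052],[-.035,q[3],.052]]))-jt[n])
        e.append(proj(F[n],world(q,[[.045,q[4],.0185]]))-mk[n])
    return np.vstack(e).ravel()
if __name__=='__main__':
  for names in [('top','scene'),('top',),('scene',)]:
    best=min((least_squares(res,[.45,.1,y,0,-.06],args=(names,),loss='soft_l1') for y in (-2,-1,0,1,2)),key=lambda s:s.cost)
    print(names,best.x.round(4),best.cost); print(res(best.x,names).reshape(-1,2).round(1).tolist())
E
python3 fit.py
```

```text
('top', 'scene') [ 0.5469  0.0534  0.396  -0.0173 -0.0618] 22.4723004521031
[[0.4, -2.5], [1.1, 0.2], [-0.7, 0.5], [-1.7, -2.6], [-0.8, -0.6], [0.0, -0.8], [0.2, 1.3], [0.1, 0.9], [-11.2, -3.6], [0.4, -0.7], [0.8, 0.3], [-0.8, -0.3], [1.3, -0.6], [0.2, -1.3]]
('top',) [ 0.5455  0.0532  0.4052 -0.0178 -0.0626] 6.064467780924224
[[0.1, -2.3], [1.2, 0.2], [-0.2, 1.7], [-1.7, -1.3], [-0.7, -0.0], [0.4, -0.4], [0.4, 1.7]]
('scene',) [ 0.5479  0.0538  0.3907 -0.0172 -0.0611] 15.041191620001538
[[-0.1, 0.9], [-11.1, -3.4], [0.3, -0.0], [0.4, 1.0], [-1.0, 0.1], [1.3, -0.2], [0.2, -0.9]]
```

```bash
cat >> h.py <<'E'
def move_for(tgt,yaw,o=None):
    """tool args for TCP target (world), tool x at yaw, y down"""
    o=o or r.get_obs(); Rc=R.from_rotvec(o['orientation'])
    c,s=np.cos(yaw),np.sin(yaw)
    Rt=R.from_matrix(np.array([[c,0,-s],[s,0,c],[0,-1,0]]))
    sh=Rc.inv().apply(np.array(tgt)-o['tcp_pos'])/.3
    rot=(Rc.inv()*Rt).as_rotvec()/(np.pi/2)
    return sh.round(4),rot.round(4)
def g2w(q,p):
    c,s=np.cos(q[2]),np.sin(q[2]); return np.array([q[0]+c*p[0]-s*p[1],q[1]+s*p[0]+c*p[1],p[2]])
E
python3 - <<'E'
from h import *
q=[.5465,.0534,.396]
t=g2w(q,[0,-.016,.42]);print(t,*move_for(t,q[2]))
E
```

```text
[0.5526717  0.03863822 0.42      ] [-1.3647 -0.0514 -1.621 ] [ 4.000e-04  4.743e-01 -9.000e-04]
```

Call:
{"fn": "step_arm", "kwargs": {
  "xyz": [
    [-0.14,-0.01,-0.16],
    [-0.28,-0.02,-0.32],
    [-0.41,-0.02,-0.49],
    [-0.55,-0.02,-0.65],
    [-0.68,-0.03,-0.81],
    [-0.8,-0.03,-0.95]
  ],
  "rotation": [
    [0,0.08,0],
    [0,0.16,0],
    [0,0.25,0],
    [0,0.34,0],
    [0,0.43,0],
    [0,0.474,0]
  ],
  "grip": 1,
  "force": 40
}}

```text
clock: 0.9
tcp_pos: [0.4409, 0.2744, 0.4135]
orientation: [-1.55, -0.308, 0.309]
contact_force: [1.4, -0.8, 0.5]
grip_width: 0.0002
```

```bash
python3 - <<'E'
from h import *
q=[.5465,.0534,.396]
o=r.get_obs();print(o['joints'].round(2),o['tcp_pos'])
t=g2w(q,[0,-.016,.42]);print(t,*move_for(t,q[2]))
E
```

```text
[-0.92  0.21  0.29  1.93 -0.07  1.01 -0.21] [0.440879   0.27443275 0.41349595]
[0.5526717  0.03863822 0.42      ] [ 0.0431 -0.021  -0.8688] [ 0.0005 -0.0018 -0.0003]
```

Call:
{"fn": "step_arm", "kwargs": {
  "xyz": [
    [0.01,-0.01,-0.2],
    [0.02,-0.02,-0.4],
    [0.03,-0.02,-0.6],
    [0.04,-0.02,-0.8],
    [0.043,-0.021,-0.869],
    [0.043,-0.021,-0.869],
    [0.043,-0.021,-0.869]
  ],
  "rotation": [
    [0,0,0],
    [0,0,0],
    [0,0,0],
    [0,0,0],
    [0,0,0],
    [0,0,0],
    [0,0,0]
  ]
}}

```text
clock: 1.78
tcp_pos: [0.5523, 0.04, 0.4197]
orientation: [-1.549, -0.309, 0.31]
contact_force: [0.5, -0.2, 0.4]
grip_width: -0.0002
```

```bash
python3 - <<'E'
from h import *
import pickle
o,f=snap('wrist','w1.png');pickle.dump((o,f),open('w1.pkl','wb'))
print(o['tcp_pos'],o['joints'].round(2),o['contact_force'],o['clock'])
a=cv2.imread('pics/w1.png');cv2.imwrite('pics/w1z.png',cv2.convertScaleAbs(cv2.resize(a,(800,600),interpolation=cv2.INTER_CUBIC),alpha=1.5))
E
```

```text
[0.55229381 0.03995292 0.41973929] [-0.54  0.27  0.44  1.85 -0.13  1.04  0.34] [ 0.5279054  -0.19151924  0.3885474 ] 1.775
```

View pics/w1z.png

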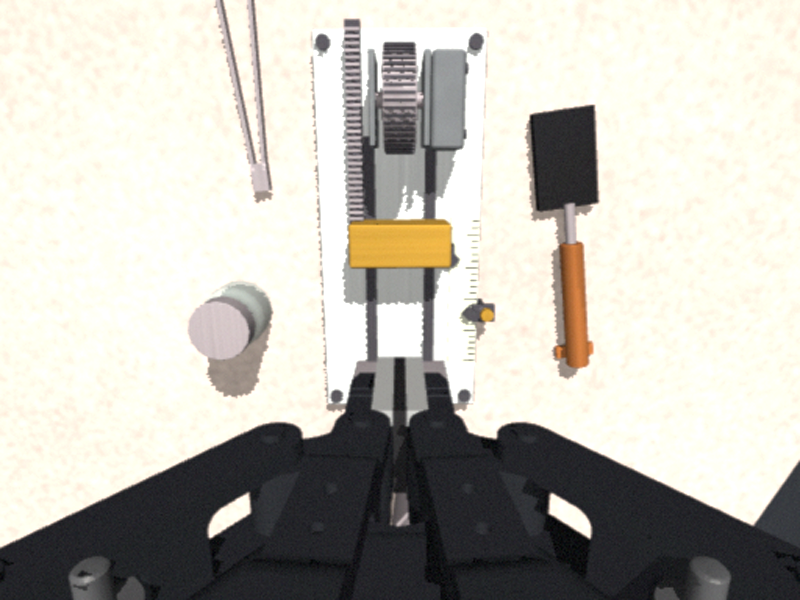

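```bash
cat > fitw.py <<'E'
from h import *
import pickle
from scipy.optimize import least_squares
def wproj(o,f,P):
    T=np.array(f['mount']); t=R.from_rotvec(o['orientation']).inv().apply(np.atleast_2d(P)-o['tcp_pos'])
    c=(t-T[:3,3])@T[:3,:3]
    return np.c_[f['fx']*c[:,0]/c[:,2]+f['cx'],f['fy']*c[:,1]/c[:,2]+f['cy']]
def world(q,P): return np.array([g2w(q,p) for p in P])
if __name__=='__main__':
  o,f=pickle.load(open('w1.pkl','rb'))
  px=(np.array([(313,30),(487,30),(328,403),(472,403),(350,268),(451,267),(463,313),(458,257)])+.5)/1.5625-.5
  def P(q): return [[-.06,.14,.014],[.06,.14,.014],[-.06,-.14,.014],[.06,-.14,.014],[-.035,q[3],.052],[.035,q[3],.052],[q[5],q[4],.0185],[q[5]-.002,q[3],.0185]]
  g=lambda q:(wproj(o,f,world(q,P(q)))-px).ravel()
  s=least_squares(g,[.5465,.0534,.396,-.017,-.062,.043],loss='soft_l1');print(s.x.round(4),s.cost);print(g(s.x).reshape(-1,2).round(1).tolist())
  q=s.x; print('wheel top px',(wproj(o,f,world(q,[[0,.09,.082],[-.01,.09,.082],[.01,.09,.082]]))*1.5625).round(0))
  a=cv2.imread('pics/w1.png')[120:230,215:325];cv2.imwrite('pics/w1c.png',cv2.convertScaleAbs(cv2.resize(a,None,fx=5,fy=5,interpolation=cv2.INTER_CUBIC),alpha=1.1))
E
python3 fitw.py
```

```text
[ 0.5466  0.0532  0.3966 -0.0167 -0.0597  0.0469] 4.328298069664976
[[-1.0, -0.5], [0.8, -0.7], [-0.3, 1.4], [0.8, 1.2], [-0.4, -0.5], [0.2, -0.0], [-1.3, -0.0], [1.2, 0.7]]
wheel top px [[400.  94.]
 [382.  94.]
 [417.  94.]]
```

View pics/w1c.png

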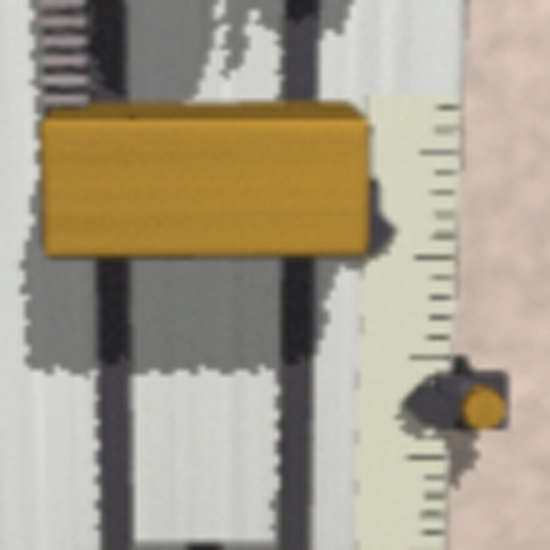

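```bash
cat >> fitw.py <<'E'
def ray(o,f,u,v,z):
    T=np.array(f['mount']);d=T[:3,:3]@[(u-f['cx'])/f['fx'],(v-f['cy'])/f['fy'],1]
    Rr=R.from_rotvec(o['orientation']);d=Rr.apply(d);p=o['tcp_pos']+Rr.apply(T[:3,3]);return p+d*(z-p[2])/d[2]
def w2g(q,p):
    c,s=np.cos(q[2]),np.sin(q[2]);d=np.array(p)[:2]-q[:2];return np.array([c*d[0]+s*d[1],-s*d[0]+c*d[1]])
Q=np.array([.5466,.0532,.3966])
E
python3 - <<'E'
from fitw import *
o,f=pickle.load(open('w1.pkl','rb'))
c=lambda x,y:((x+.5)/5-.5+215,(y+.5)/5-.5+120)
for p in [(393,230),(405,401)]: print(w2g(Q,ray(o,f,*c(*p),.0185)))
for y in (.102,.09,.078): print(g2w(Q,[0,y,.265]),move_for(g2w(Q,[0,y,.275]),Q[2]))
E
```

```text
[ 0.04372767 -0.01736696]
[ 0.04782007 -0.05925655]
[0.50719898 0.14728273 0.265     ] (array([-0.0007,  0.4827,  0.3869]), array([-0.    , -0.0006, -0.0005]))
[0.5118344  0.13621417 0.265     ] (array([-0.0006,  0.4827,  0.3469]), array([-0.    , -0.0006, -0.0005]))
[0.51646981 0.12514562 0.265     ] (array([-0.0006,  0.4827,  0.3069]), array([-0.    , -0.0006, -0.0005]))
```

Call:
{"fn": "step_arm", "kwargs": {
  "xyz": [
    [0,0.1,0.12],
    [0,0.25,0.26],
    [0,0.4,0.38],
    [0,0.5,0.38],
    [0,0.52,0.38],
    [0,0.52,0.38],
    [0,0.52,0.38]
  ],
  "rotation": [
    [0,0,0],
    [0,0,0],
    [0,0,0],
    [0,0,0],
    [0,0,0],
    [0,0,0],
    [0,0,0]
  ]
}}

```text
clock: 2.7
tcp_pos: [0.5089, 0.1453, 0.2652]
orientation: [-1.548, -0.311, 0.309]
contact_force: [1.0, -0.1, 0.7]
grip_width: 0.0002
```

```bash
python3 - <<'E'
from fitw import *
o=r.get_obs();print(o['tcp_pos'],w2g(Q,o['tcp_pos']),o['contact_force'],o['clock'],o['joints'].round(2))
print(move_for(g2w(Q,[0,.1,.255]),Q[2]))
o,f=snap('wrist','w2.png');snap('scene','s2.png')
a=cv2.imread('pics/s2.png')[130:300,180:400];cv2.imwrite('pics/s2z.png',cv2.convertScaleAbs(cv2.resize(a,None,fx=3.5,fy=3.5,interpolation=cv2.INTER_CUBIC),alpha=1.5))
E
```

```text
[0.5088954  0.14532513 0.26520047] [0.00080855 0.09953905] [ 0.95830794 -0.09028407  0.74854494] 2.7 [-0.66  0.44  0.33  2.04 -0.22  0.69  0.21]
(array([-0.0028,  0.034 ,  0.0015]), array([-0.0001, -0.001 ,  0.0011]))
```

View pics/w2.png

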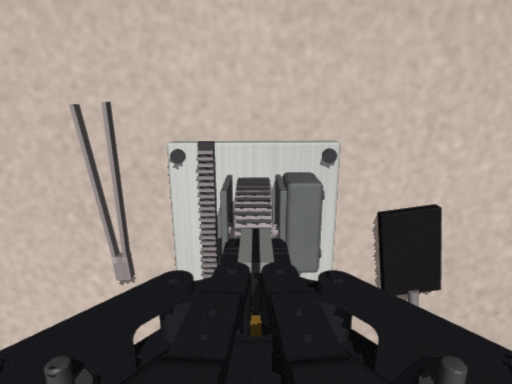

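View pics/s2z.png

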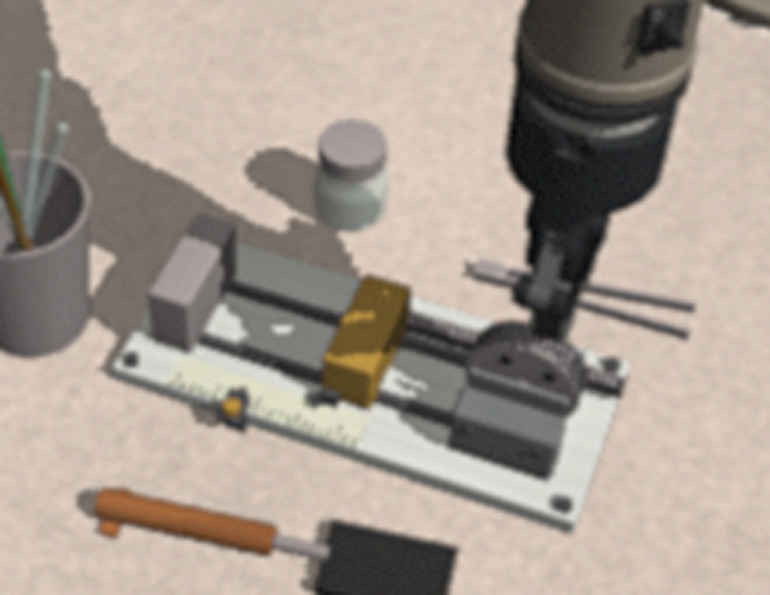

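```bash
python3 - <<'E'
from fitw import *
from fit import proj,F
P=[g2w(Q,p) for p in [[0,.0995,.092],[0,.0885,.092],[0,.1105,.092],[0,.09,.082],[0,.122,.05]]]
print((((proj(F['scene'],P)-[180,130])+.5)*3.5).round())
a=cv2.imread('pics/s2.png')[200:260,300:370];cv2.imwrite('pics/s2y.png',cv2.convertScaleAbs(cv2.resize(a,None,fx=10,fy=10,interpolation=cv2.INTER_CUBIC),alpha=2))
E
```

```text
[[551. 331.]
 [532. 325.]
 [571. 337.]
 [532. 338.]
 [581. 392.]]
```

View pics/s2y.png

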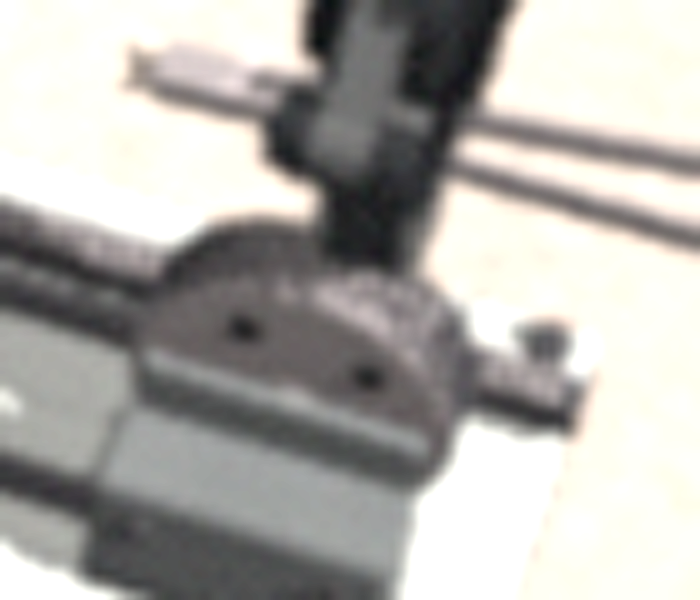

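Call:
{"fn": "step_arm", "kwargs": {
  "xyz": [
    [-0.002,0.02,0],
    [-0.002,0.032,0],
    [-0.002,0.038,0],
    [-0.002,0.038,0]
  ],
  "rotation": [
    [0,0,0],
    [0,0,0],
    [0,0,0],
    [0,0,0]
  ]
}}

```text
clock: 3.3
tcp_pos: [0.5085, 0.1449, 0.255]
orientation: [-1.547, -0.311, 0.308]
contact_force: [-5.5, -1.8, 19.0]
grip_width: 0.0
```

Call:
{"fn": "step_arm", "kwargs": {
  "xyz": [
    [0,0.0017,-0.008],
    [0,0.0017,-0.016],
    [0,0.0017,-0.024],
    [0,0.0017,-0.032],
    [0,0.0017,-0.04]
  ],
  "rotation": [
    [0,0,0],
    [0,0,0],
    [0,0,0],
    [0,0,0],
    [0,0,0]
  ]
}}

```text
clock: 3.92
tcp_pos: [0.5131, 0.1337, 0.2553]
orientation: [-1.546, -0.31, 0.308]
contact_force: [-4.3, -0.9, 12.3]
grip_width: -0.0003
```

```bash
python3 - <<'E'
from fitw import *
o=r.get_obs();print(o['tcp_pos'],w2g(Q,o['tcp_pos']),o['contact_force'],o['clock'])
snap('scene','s3.png')
a=cv2.imread('pics/s3.png')[180:285,200:370];cv2.imwrite('pics/s3z.png',cv2.convertScaleAbs(cv2.resize(a,None,fx=4.5,fy=4.5,interpolation=cv2.INTER_CUBIC),alpha=1.5))
E
```

```text
[0.51309804 0.13374251 0.25527552] [0.00021079 0.08723206] [-4.25946734 -0.92524709 12.34201178] 3.925
```

View pics/s3z.png

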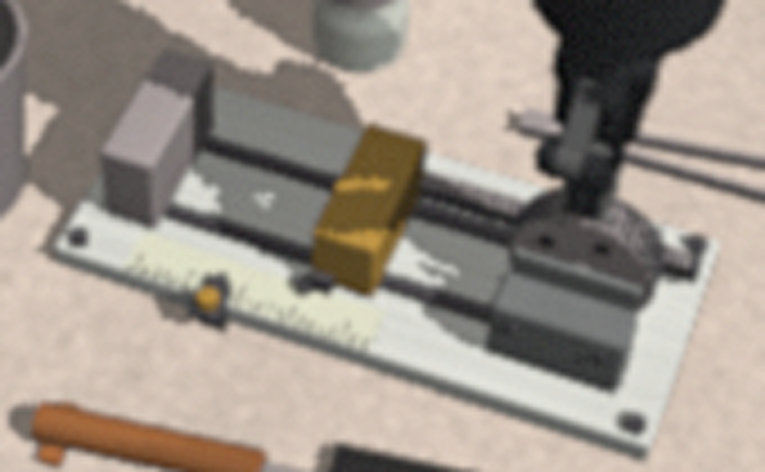

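Call:
{"fn": "step_arm", "kwargs": {
  "xyz": [
    [0,0.0012,-0.008],
    [0,0.0012,-0.016],
    [0,0.0012,-0.024],
    [0,0.0013,-0.032],
    [0,0.002,-0.04],
    [0,0.0033,-0.048],
    [0,0.0053,-0.056],
    [0,0.008,-0.064]
  ],
  "rotation": [
    [0,0,0],
    [0,0,0],
    [0,0,0],
    [0,0,0],
    [0,0,0],
    [0,0,0],
    [0,0,0],
    [0,0,0]
  ]
}}

```text
clock: 4.97
tcp_pos: [0.5206, 0.1154, 0.2527]
orientation: [-1.547, -0.31, 0.308]
contact_force: [0.4, 0.4, 0.9]
grip_width: -0.0003
```

Call:
{"fn": "step_arm", "kwargs": {
  "xyz": [
    [0,-0.01,0],
    [0,-0.06,0.02],
    [0,-0.06,0.08],
    [0,-0.06,0.14],
    [0,-0.06,0.14]
  ],
  "rotation": [
    [0,0,0],
    [0,0,0],
    [0,0,0],
    [0,0,0],
    [0,0,0]
  ]
}}

```text
clock: 5.6
tcp_pos: [0.5034, 0.1568, 0.2705]
orientation: [-1.545, -0.313, 0.312]
contact_force: [-0.5, 0.4, -0.3]
grip_width: 0.0001
```

```bash
python3 - <<'E'
from fitw import *
o=r.get_obs();print(o['tcp_pos'],w2g(Q,o['tcp_pos']),o['contact_force'],o['clock'])
print(move_for(g2w(Q,[0,.107,.2545]),Q[2]))
snap('scene','s4.png')
a=cv2.imread('pics/s4.png')[180:285,200:370];cv2.imwrite('pics/s4z.png',cv2.convertScaleAbs(cv2.resize(a,None,fx=4.5,fy=4.5,interpolation=cv2.INTER_CUBIC),alpha=1.5))
E
```

```text
[0.50344632 0.15676941 0.2705306 ] [0.00020318 0.11219992] [-0.51973659  0.44570733 -0.2655001 ] 5.6
(array([-0.0008,  0.0534, -0.0175]), array([-0.0016,  0.001 ,  0.0006]))
```

View pics/s4z.png

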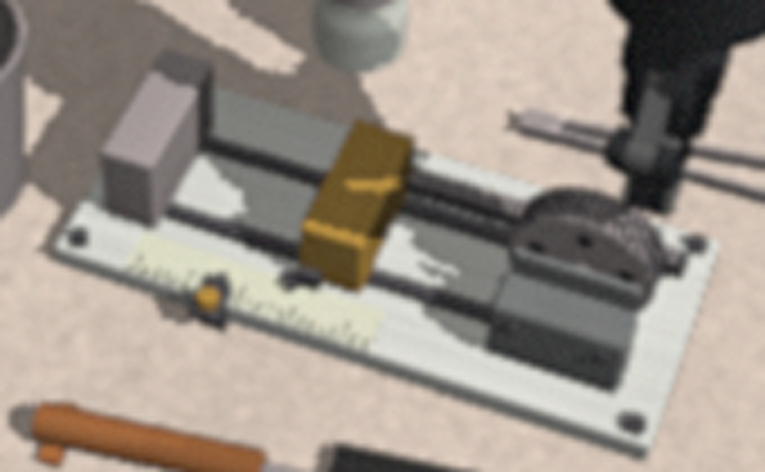

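Call:
{"fn": "step_arm", "kwargs": {
  "xyz": [
    [0,0.03,-0.027],
    [0,0.048,-0.027],
    [0,0.053,-0.027],
    [0,0.0535,-0.037],
    [0,0.0535,-0.047],
    [0,0.0535,-0.057],
    [0,0.0535,-0.067],
    [0,0.0535,-0.077],
    [0,0.0535,-0.087],
    [0,0.0535,-0.097],
    [0,0.0535,-0.107],
    [0,0.0535,-0.117],
    [0,0.04,-0.118],
    [0,0,-0.1],
    [0,0,0],
    [0,0,0]
  ],
  "rotation": [
    [0,0,0],
    [0,0,0],
    [0,0,0],
    [0,0,0],
    [0,0,0],
    [0,0,0],
    [0,0,0],
    [0,0,0],
    [0,0,0],
    [0,0,0],
    [0,0,0],
    [0,0,0],
    [0,0,0],
    [0,0,0],
    [0,0,0],
    [0,0,0]
  ]
}}

```text
clock: 7.65
tcp_pos: [0.5032, 0.1583, 0.2711]
orientation: [-1.544, -0.315, 0.314]
contact_force: [-0.1, -0.1, -0.3]
grip_width: 0.0003
```

```bash
python3 - <<'E'
from fitw import *
o=r.get_obs();print(o['tcp_pos'],w2g(Q,o['tcp_pos']),o['contact_force'],o['clock'])
print(move_for(g2w(Q,[0,.107,.2545]),Q[2]))
snap('scene','s5.png')
a=cv2.imread('pics/s5.png')[180:285,200:370];cv2.imwrite('pics/s5z.png',cv2.convertScaleAbs(cv2.resize(a,None,fx=4.5,fy=4.5,interpolation=cv2.INTER_CUBIC),alpha=1.5))
E
```

```text
[0.50318214 0.15827175 0.27110886] [0.00053984 0.11368769] [-0.06762944 -0.1441632  -0.29292428] 7.65
(array([-0.002 ,  0.0553, -0.0225]), array([-0.002 ,  0.0028,  0.0011]))
```

View pics/s5z.png

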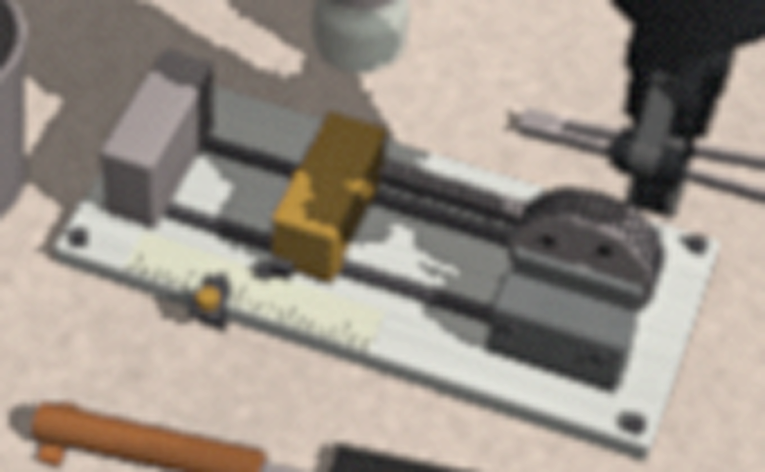

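```bash
python3 - <<'E'
from fitw import *
from fit import proj,F
for y in (-.017,-.03,-.04,-.045,-.05,-.0593):
  P=[g2w(Q,p) for p in [[.035,y,.052],[.045,y,.0185]]]; print(y,(((proj(F['scene'],P)-[200,180])+.5)*4.5).round().tolist())
E
```

```text
-0.017 [[326.0, 237.0], [316.0, 300.0]]
-0.03 [[298.0, 228.0], [289.0, 291.0]]
-0.04 [[277.0, 221.0], [268.0, 284.0]]
-0.045 [[266.0, 218.0], [258.0, 281.0]]
-0.05 [[256.0, 214.0], [248.0, 277.0]]
-0.0593 [[237.0, 208.0], [229.0, 271.0]]
```

Call:
{"fn": "step_arm", "kwargs": {
  "xyz": [
    [-0.002,0.03,-0.032],
    [-0.002,0.05,-0.032],
    [-0.002,0.055,-0.032],
    [-0.002,0.0555,-0.042],
    [-0.002,0.0555,-0.052],
    [-0.002,0.0555,-0.062],
    [-0.002,0.0555,-0.072],
    [-0.002,0.0555,-0.082],
    [-0.002,0.0555,-0.092],
    [-0.002,0.0555,-0.102],
    [-0.002,0.0555,-0.112],
    [-0.002,0.0555,-0.122],
    [-0.002,0.04,-0.123],
    [-0.002,-0.1,-0.123],
    [-0.002,-0.25,-0.2],
    [-0.002,-0.4,-0.35],
    [-0.002,-0.5,-0.45],
    [-0.002,-0.5,-0.45],
    [-0.002,-0.5,-0.45]
  ],
  "rotation": [
    [0,0,0],
    [0,0,0],
    [0,0,0],
    [0,0,0],
    [0,0,0],
    [0,0,0],
    [0,0,0],
    [0,0,0],
    [0,0,0],
    [0,0,0],
    [0,0,0],
    [0,0,0],
    [0,0,0],
    [0,0,0],
    [0,0,0],
    [0,0,0],
    [0,0,0],
    [0,0,0],
    [0,0,0]
  ]
}}

```text
clock: 10.07
tcp_pos: [0.555, 0.0325, 0.4199]
orientation: [-1.545, -0.313, 0.314]
contact_force: [-0.2, 0.9, -0.1]
grip_width: -0.0001
```

```bash
python3 - <<'E'
from fitw import *
o,f=snap('wrist','w6.png');pickle.dump((o,f),open('w6.pkl','wb'))
print(o['tcp_pos'],w2g(Q,o['tcp_pos']),o['clock'],o['qvel'].round(3))
print(wproj(o,f,[g2w(Q,[.045,-.0593,.0185])]))
a=cv2.imread('pics/w6.png');cv2.imwrite('pics/w6z.png',cv2.convertScaleAbs(cv2.resize(a[150:260,205:345],None,fx=5,fy=5,interpolation=cv2.INTER_CUBIC),alpha=1.2))
E
```

```text
[0.55495974 0.03248205 0.41991604] [-0.00029217 -0.02233906] 10.075 [-0.012  0.012 -0.015  0.016 -0.001 -0.001  0.003]
[[293.14563895 194.6674925 ]]
```

View pics/w6z.png

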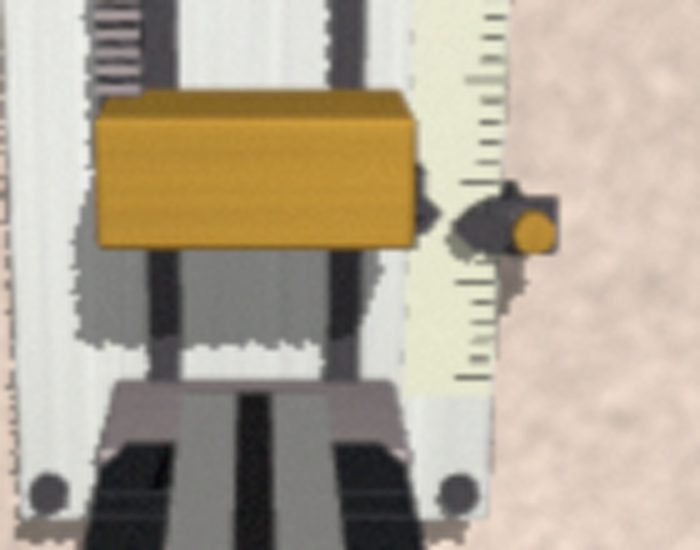

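```bash
python3 - <<'E'
import cv2
a=cv2.imread('pics/w6.png')[180:206,284:320]
cv2.imwrite('pics/w6y.png',cv2.convertScaleAbs(cv2.resize(a,None,fx=20,fy=20,interpolation=cv2.INTER_NEAREST),alpha=1.5))
E
```

```text
(no output)
```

View pics/w6y.png

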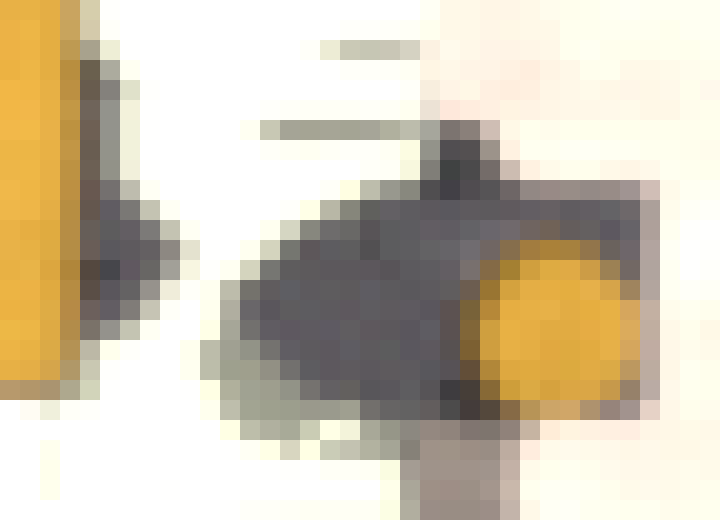

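```bash
python3 - <<'E'
from fitw import *
o,f=pickle.load(open('w6.pkl','rb'))
for p in [(293,192.1),(295.5,194.8)]: print(w2g(Q,ray(o,f,*p,.0185)))
print(move_for(g2w(Q,[0,.096,.262]),Q[2]))
E
```

```text
[ 0.04471967 -0.05610209]
[ 0.04783967 -0.05945956]
(array([0.0026, 0.5261, 0.3908]), array([-0.0021,  0.0027, -0.0004]))
```

Call:
{"fn": "step_arm", "kwargs": {
  "xyz": [
    [0,0.1,0.12],
    [0,0.25,0.26],
    [0,0.4,0.39],
    [0.003,0.5,0.39],
    [0.003,0.526,0.391],
    [0.003,0.526,0.391],
    [0.003,0.526,0.391],
    [0.003,0.526,0.391]
  ],
  "rotation": [
    [0,0,0],
    [0,0.003,0],
    [0,0.003,0],
    [0,0.003,0],
    [0,0.003,0],
    [0,0.003,0],
    [0,0.003,0],
    [0,0.003,0]
  ]
}}

```text
clock: 11.12
tcp_pos: [0.5101, 0.1416, 0.2631]
orientation: [-1.545, -0.311, 0.309]
contact_force: [0.5, -0.1, -1.4]
grip_width: -0.0
```

```bash
python3 - <<'E'
from fitw import *
o=r.get_obs();print(o['tcp_pos'],w2g(Q,o['tcp_pos']),o['contact_force'],o['clock'])
print(move_for(g2w(Q,[0,.096,.2546]),Q[2]))
E
```

```text
[0.51007117 0.14161769 0.26310381] [0.00046093 0.0956652 ] [ 0.50147003 -0.0761464  -1.42806948] 11.125
(array([-0.0016,  0.0283,  0.001 ]), array([-0.0021, -0.0008,  0.0009]))
```

Press, roll 6.6 mm (0.022), settle, then straight up.

Call:
{"fn": "step_arm", "kwargs": {
  "xyz": [
    [-0.001,0.018,0],
    [-0.001,0.027,0],
    [-0.001,0.0285,0],
    [-0.001,0.0285,0],
    [-0.001,0.0285,-0.006],
    [-0.001,0.0285,-0.012],
    [-0.001,0.0285,-0.018],
    [-0.001,0.0285,-0.022],
    [-0.001,0.0285,-0.022]
  ],
  "rotation": [
    [0,0,0],
    [0,0,0],
    [0,0,0],
    [0,0,0],
    [0,0,0],
    [0,0,0],
    [0,0,0],
    [0,0,0],
    [0,0,0]
  ]
}}

```text
clock: 12.25
tcp_pos: [0.5125, 0.1353, 0.2553]
orientation: [-1.544, -0.311, 0.309]
contact_force: [-3.0, -1.1, 10.4]
grip_width: -0.0002
```

Call:
{"fn": "step_arm", "kwargs": {
  "xyz": [
    [0,-0.02,0],
    [0,-0.1,0],
    [0,-0.25,-0.1],
    [0,-0.4,-0.25],
    [0,-0.54,-0.37],
    [0,-0.55,-0.37],
    [0,-0.55,-0.37],
    [0,-0.55,-0.37]
  ],
  "rotation": [
    [0,0,0],
    [0,0,0],
    [0,0,0],
    [0,0,0],
    [0,0,0],
    [0,0,0],
    [0,0,0],
    [0,0,0]
  ]
}}

```text
clock: 13.25
tcp_pos: [0.5545, 0.0336, 0.4183]
orientation: [-1.544, -0.31, 0.313]
contact_force: [-0.8, -0.3, -0.4]
grip_width: 0.0003
```

```bash
python3 - <<'E'
from fitw import *
o,f=snap('wrist','w7.png');pickle.dump((o,f),open('w7.pkl','wb'))
print(o['tcp_pos'],w2g(Q,o['tcp_pos']),o['clock'])
u,v=wproj(o,f,[g2w(Q,[.045,-.0593,.0185])])[0];print(u,v)
a=cv2.imread('pics/w7.png')
y0,x0=int(v)-13,int(u)-12;print(x0,y0)
cv2.imwrite('pics/w7y.png',cv2.convertScaleAbs(cv2.resize(a[y0:y0+28,x0:x0+36],None,fx=20,fy=20,interpolation=cv2.INTER_NEAREST),alpha=1.5))
E
```

```text
[0.55447608 0.03360692 0.41833292] [-0.00030377 -0.02111466] 13.25
293.79845014021737 196.52594702242033
281 183
```

View pics/w7y.png

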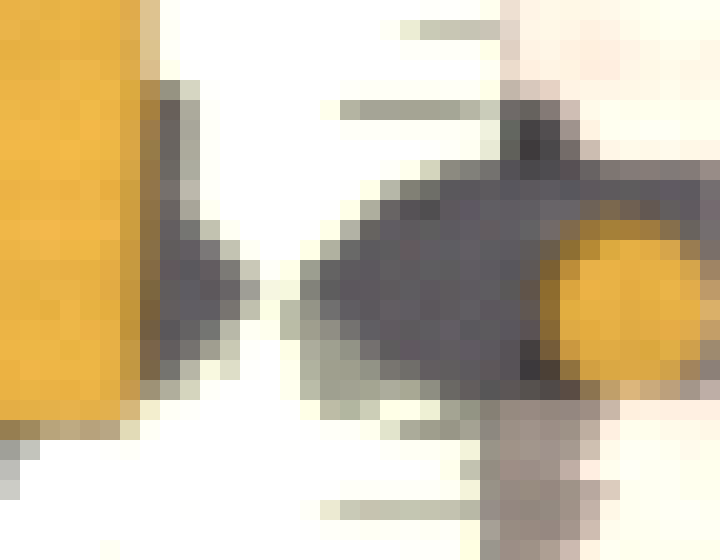

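```bash
python3 - <<'E'
from h import *
print(r.hand_in()); o=r.get_obs(); print(o['clock'],o['contact_force'])
E
```

```text
the job is handed in; nothing more can be done
None
the job is handed in; nothing more can be done
```

I rolled the wheel with the closed fingertips in four pressed strokes, which closed the jaw by about 42 mm. Then I lifted the finger clear and handed the job in at about 13.3 s of the 51 s allowed.

- **Alignment:** the last wrist picture shows the index point and the marker tip facing each other. They are about 0.4 px apart along the gauge, roughly 0.4 mm against the 3 mm limit. The marker's shadow blurs its edge slightly.
- **Force on the wheel:** 10 to 12 N in the readings taken while rolling. The first touch peaked at about 19 N, above the advised 3 to 10 N but well under the 40 N and 120 N limits.
- **Partly lost stroke:** the fingertip came off the rim near the end of the first stroke, so I used shorter, flatter strokes after that.
- **Hand-off:** after the finger was lifted, the last force reading was within 1 N of zero. The tool was high above the gauge, touching nothing.
- **Other objects:** I planned every move to stay clear of the jaw, rack, pail, jar, paddle and tweezers. None of the force readings suggested contact with them. I did not check their final positions separately.

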